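Gauge the probe sleeves and sort out the blocked ones

ROBOT

A 6-joint arm with a two-finger parallel gripper is mounted at the origin on a cart in front of the work surface, level with it; the furniture and walls round the work are solid. World frame = base frame: x ahead of the robot, y to its left, z up, the work surface at z = 0. Lengths are in m, angles in rad, forces in N, time in s.
With the tool pointing down it reaches from about 0.3 to 0.875 m from the base axis. Payload 6.4 kg.
Tool frame: the origin (TCP) lies at the very end of the fingers, on their centre line; the grasp point (between the pads) lies 19 mm behind it; z points along the fingers, y is the line along which they close (so a half turn about z gives the same grasp; the last joint's range is limited). The gripper opens to 85 mm and grips with 20 to 120 N. Pads are 22 mm wide; open, the fingers measure 114 mm over their backs; the gripper's body (76 mm by 85 mm) begins 54 mm behind the grasp point. The pads swing forward as they close: fully open they stand 13 mm farther back than shut.
Start: joints at [-1.512, 0.181, 1.607, -0, 1.354, -0.206], TCP at [0.151, -0.555, 0.231] pointing down, gripper open.
Joint ranges: [-2.99, 2.99], [-0.89, 2.07], [0.3, 2.58], [-1.14, 4.28], [0, 2.63], [-3.12, 3.12]. Speed limits (rad/s): [2.57, 2.57, 3.01, 3.14, 3.14, 3.14].

INTERFACE

Orientations are given as a unit quaternion [w, x, y, z].
In Python, from bench import telemetry, camera, ctrl, spotter gives the robot as it stands.
- The arm moves only by the tool send_rows, never from a script. Its argument "series" is a list of rows, each a list of 3 entries, a list of its own where there are three numbers: the turn, a rotation vector about the world's x, y, z in degrees, then the shift along the world's x, y, z in mm, then the closure, from -1 (fully open) to 1 (shut), so that 0 is half open. In form: [[[rx, ry, rz], [dx, dy, dz], gripper], ...]. A call has 1 to 10 rows; each row is the pose to reach, as a shift and turn from the pose commanded when the call began; what a row does not reach only later rows make up. A row lasts 1/8 s, in which the tool goes at most 62.5 mm and 10.7 degrees, less where a joint would pass 70% of its speed; a pose out of reach is approached as far as the arm can. A call with a gripper value outside its range is refused whole. The fingers move at their own pace and stop on an object; the grip force is fixed at half the most. Time passes only in rows, so rows that repeat a pose let the fingers close. It gives the time, the measured TCP pose, the force, the opening and the grip force at its end, in the units of the state.
- telemetry.get_obs(): the state, without advancing time (a new reading comes with each control period).
- camera(name): name is "side" or "top" or "wrist"; returns a dict with "pixels" (384x512x3 uint8, red, green, blue), "camera_matrix" (3x3 intrinsics, pixels), "dist_coeffs" ([k1, k2, p1, p2, k3] as OpenCV has them; the pictures are not rectified), "xyz" and "orientation" of the camera in the world. Camera axes: x right, y up, looking along -z (the intrinsics and any distortion apply to the point x, -y, -z); pixel columns grow to the right and rows downward; lengths in m; the calibration is good to about 2 mm. A picture is of the moment at which its call begins. There is no depth.
- ctrl.hand_in(): hands the job in; it is judged then, once.
Trained networks look in the newest picture that a camera, given by its name, has taken for a name from the list of things; names that differ only in an ending like _2 or _b are one class to them, and where a whole thing is asked for, a point or a joint stands for the part that bears it (a point fixed in the world has none). Each returns a list of dicts, best first, with "conf" (0 to 1); they miss things now and then, are a little off and sometimes report something else, mostly with a low value. They report only what shows in the picture. A call takes as long as a camera call.
- spotter.boxes_of(thing, camera): "xyz" ([x, y, z] in m, in world coordinates, good to about 4 mm: the middle of the surface that is visible of it).
- spotter.landmark_of(thing, camera): "xyz" ([x, y, z] in m, in world coordinates, good to about 4 mm: a listed point, or the origin of a listed thing).
The state is a dict: "time_s": time; "q": joint angles; "dq": joint speeds; "joint_efforts": joint torques, N m; "eef_pos": TCP position; "eef_rot": TCP orientation; "wrist_force": force on the tool from outside, world axes, zero at the start; "torque": the same for the moment, N m; "opening": opening from 0.0 (shut) to 1.0 (fully open); "grasp_force": force on a finger pad.
Only numpy, scipy, OpenCV 4.12 (cv2) and the standard library are available. Lean on these libraries where they do the work, as an engineer would, in place of code of your own. Each camera call takes 0.05 s, during which the arm holds its last target. There are 200 camera calls.

TASK

Check the two steel probe sleeves on the bore gauge, the left one first: slide each along its vee rail onto its brass pin, pushing gently, until it stops. Leave a sleeve that goes on fully home, its face against the blue block, on its pin; take one that stops short off again and lay it in the red reject tray, without shifting or tipping the measuring cylinder and the beaker standing around.

Things in the scene. Friction and masses are not known exactly. Their poses are not given: they have to be found in the camera images.
- gauge: Fixed bore gauge, 170 mm (x = -70 to +100 mm) by 150 mm (y): base plate 10 mm thick, blue block 64 mm high across its far +x end (its face at x = +70 mm), two lanes along x at y = +38 and -38 mm, each with a vee rail (x = -45 to +70 mm, rims 8 mm below the lane axis) and a level brass pin on the lane axis, 42 mm above the underside. Origin: on the underside, z up, x toward the block.
- tray: Fixed open red reject tray, 140 mm (x) by 150 mm (y), 28 mm high, walls and floor 4 mm. Origin: centre of its underside.
- cylinder_100: Glass measuring cylinder, 62 mm foot, 251 mm tall, a bystander. Origin: centre of the foot's underside.
- beaker: Glass beaker, 75 mm diameter, 96 mm high, a bystander. Origin: centre of its underside.
- sleeve_1: Steel probe sleeve in the left lane at the start, 30 mm diameter, 58 mm long, 0.1 kg, lying in a vee rail, a black band near its closed end. The other end (its +x, toward the pin) is open: bore 18 mm, 52 mm deep, but a hard disc may be stuck in it at any depth. Origin: on the axis at mid-length; x along the axis toward the open end.
- home_1 (a point): Middle of a sleeve that sits fully home on the pin of the left lane (y = +38 mm of the gauge), its open face against the blue block. The pin is 15 mm in diameter and juts 28 mm from the block toward -x, with a tapered nose. x axis along the lane toward the block.
- sleeve_2: Steel probe sleeve in the right lane at the start, 30 mm diameter, 58 mm long, 0.1 kg, lying in a vee rail, a black band near its closed end. The other end (its +x, toward the pin) is open: bore 18 mm, 52 mm deep, but a hard disc may be stuck in it at any depth. Origin: on the axis at mid-length; x along the axis toward the open end.
- home_2 (a point): Middle of a sleeve that sits fully home on the pin of the right lane (y = -38 mm of the gauge), its open face against the blue block. The pin is 15 mm in diameter and juts 28 mm from the block toward -x, with a tapered nose. x axis along the lane toward the block.

How it is judged:
By the outcome, as a careful person would: the job done as asked, in the order asked, and still so for the second after the job is handed in, with the robot touching nothing.
It also fails if it takes over 72 s, if anything falls off the work surface, if the arm or the gripper's body presses on something with over 40 N, if the wrist force passes 120 N, or if a joint passes its speed limit or range.

## Working session

There is one attempt and no reset: what is moved stays moved. The work goes in short steps, Python scripts to look and compute and a tool call to move; the robot and the scene stay as the last step left them, time stands still between calls to the robot, and variables do not carry over. Pictures are saved under pics/ and viewed, at most 10 in all, crops included, and the job is handed in when it is done.

Besides the shell and the picture viewer there is one more tool, called after "Call:" as name(argument=value, ...) on one line, values as JSON. send_rows: Moves the arm, as the interface text tells. Its arguments: {"type":"object","properties":{"series":{"type":"array","items":{"type":"array"}}},"required":["series"]}

```bash
mkdir -p pics; ls
cat > h.py <<'E'
import numpy as np, cv2
from scipy.spatial.transform import Rotation as R
from bench import telemetry, camera, ctrl, spotter
def Rot(q): q=np.array(q); return R.from_quat(np.r_[q[1:],q[0]]).as_matrix()
def save(c,n): cv2.imwrite('pics/'+n+'.png',c['pixels'][:,:,::-1])
def proj(c,P):
    p=(np.atleast_2d(P)-c['xyz'])@Rot(c['orientation']); p=p*[1,-1,-1]
    return cv2.projectPoints(p.reshape(-1,1,3),np.zeros(3),np.zeros(3),np.array(c['camera_matrix'],float),np.array(c['dist_coeffs'],float))[0][:,0]
def unproj(c,uv,z):
    n=cv2.undistortPoints(np.array(uv,float).reshape(-1,1,2),np.array(c['camera_matrix'],float),np.array(c['dist_coeffs'],float))[:,0]
    d=np.c_[n[:,0],-n[:,1],-np.ones(len(n))]@Rot(c['orientation']).T
    o=np.array(c['xyz']); return o+d*((z-o[2])/d[:,2])[:,None]
E
python3 - <<'E'
from h import *
for n in ['top','side']:
    c=camera(n); save(c,n+'0'); print(n,np.round(c['xyz'],3))
    for t in ['gauge','tray','cylinder_100','beaker','sleeve_1','home_1','home_2']:
        for f in (spotter.landmark_of,):
            try: print(t,[(np.round(d['xyz'],3).tolist(),round(d['conf'],2)) for d in f(t,n)][:4])
            except Exception as e: print(t,e)
print(telemetry.get_obs())
E
```

```text
pics
top [0.462 0.378 0.924]
gauge [([0.486, 0.172, -0.003], 0.64)]
tray []
cylinder_100 [([0.676, 0.154, 0.001], 0.82)]
beaker [([0.474, 0.612, -0.0], 0.87)]
sleeve_1 [([0.484, 0.208, 0.04], 0.7), ([0.468, 0.135, 0.043], 0.68)]
home_1 [([0.523, 0.204, 0.041], 0.92), ([0.52, 0.131, 0.045], 0.65)]
home_2 [([0.523, 0.204, 0.041], 0.92), ([0.52, 0.131, 0.045], 0.65)]
side [0.192 1.179 0.703]
gauge [([0.487, 0.17, -0.006], 0.6)]
tray [([0.456, 0.404, 0.0], 0.79)]
cylinder_100 [([0.677, 0.153, 0.002], 0.89)]
beaker [([0.477, 0.616, -0.001], 0.63)]
sleeve_1 [([0.524, 0.131, 0.039], 0.68), ([0.678, 0.153, 0.002], 0.65), ([0.468, 0.136, 0.043], 0.6), ([0.484, 0.212, 0.039], 0.47)]
home_1 [([0.52, 0.128, 0.042], 0.96), ([0.524, 0.205, 0.043], 0.6)]
home_2 [([0.52, 0.128, 0.042], 0.96), ([0.524, 0.205, 0.043], 0.6)]
{'time_s': 0.8, 'q': array([-1.51232015e+00,  1.80738695e-01,  1.60699147e+00, -1.88050179e-05,
        1.35379460e+00, -2.06253779e-01]), 'dq': array([ 0.00025613,  0.00118803, -0.00116344,  0.00021968, -0.00123834,
       -0.00177107]), 'joint_efforts': array([ 4.59222756e-04, -4.44791508e+01, -3.51668429e+01, -1.28239790e-04,
        5.96107147e-04, -1.55535565e-05]), 'eef_pos': array([ 0.15048616, -0.55498305,  0.23132709]), 'eef_rot': array([ 3.31753158e-05,  9.91252271e-01,  1.31980806e-01, -1.16629413e-05]), 'wrist_force': array([ 0.27416755,  0.95409836, -0.41799238]), 'torque': array([0.01996218, 0.00180615, 0.04735433]), 'grasp_force': 0.0, 'opening': 0.9977663752735474}
```

View pics/top0.png

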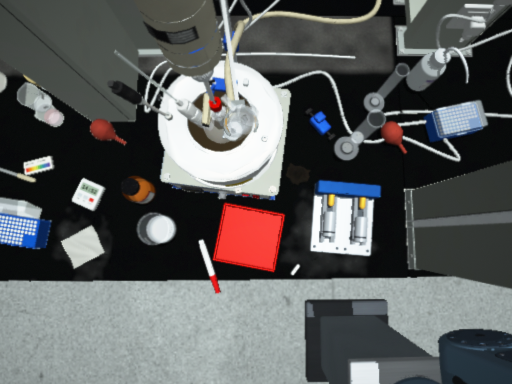

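View pics/side0.png

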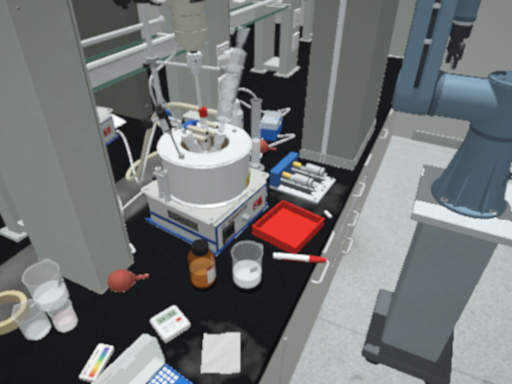

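The top view shows +x up and +y left. The gauge is at u 311–380, v 180–255 with the block at the top, turned a few degrees. The tray is at (250,237) and the beaker at (157,229). The measuring cylinder stands behind the block at about (346,147). A column on the right (u>405, v 185–280) lies between the arm and the gauge, so the swing has to be retracted.

Run:
```python
from h import *
c=camera('top'); s=camera('side')
print('col top', np.round(unproj(c,[(405,190),(412,190),(412,278),(512,283),(300,280),(100,280)],0),3).tolist())
print('col side', np.round(unproj(s,[(305,148),(348,168),(390,125),(360,165),(258,384)],0),3).tolist())
# gauge: fit pose by plate corners: plate white front corners and block top corners, by eye
def corners(x,y,a):
    P=np.array([[-.07,.075,.01],[-.07,-.075,.01],[.07,.075,.064],[.07,-.075,.064],[.1,.075,.064],[.1,-.075,.064]])
    return P@R.from_euler('z',a).as_matrix().T+[x,y,0]
for a in (-3,-5): print(a,np.round(proj(c,corners(.482,.169,np.radians(a)))).tolist())
im=cv2.resize(c['pixels'][165:280,195:400],None,fx=3.9,fy=3.9,interpolation=cv2.INTER_CUBIC); cv2.imwrite('pics/crop1.png',im[:,:,::-1])
T=lambda x,y,a:np.array([[.07,.075,.028],[.07,-.075,.028],[-.07,-.075,.028],[-.07,.075,.028]])@R.from_euler('z',a).as_matrix().T+[x,y,0]
print(np.round(unproj(c,[(221,205),(284,212),(278,271),(214,262)],.028),3).tolist())
```

```text
col top [[0.569, 0.002, 0.0], [0.568, -0.016, 0.0], [0.347, -0.004, 0.0], [0.329, -0.264, 0.0], [0.347, 0.276, 0.0], [0.351, 0.77, 0.0]]
col side [[0.57, -0.063, 0.0], [0.386, 0.005, 0.0], [0.313, -0.423, 0.0], [0.352, -0.035, 0.0], [0.34, 0.84, 0.0]]
-3 [[312.0, 252.0], [372.0, 254.0], [317.0, 193.0], [380.0, 196.0], [317.0, 180.0], [380.0, 183.0]]
-5 [[311.0, 251.0], [371.0, 255.0], [318.0, 192.0], [381.0, 197.0], [318.0, 179.0], [381.0, 184.0]]
[[0.532, 0.468, 0.028], [0.514, 0.315, 0.028], [0.373, 0.332, 0.028], [0.395, 0.485, 0.028]]
```

View pics/crop1.png

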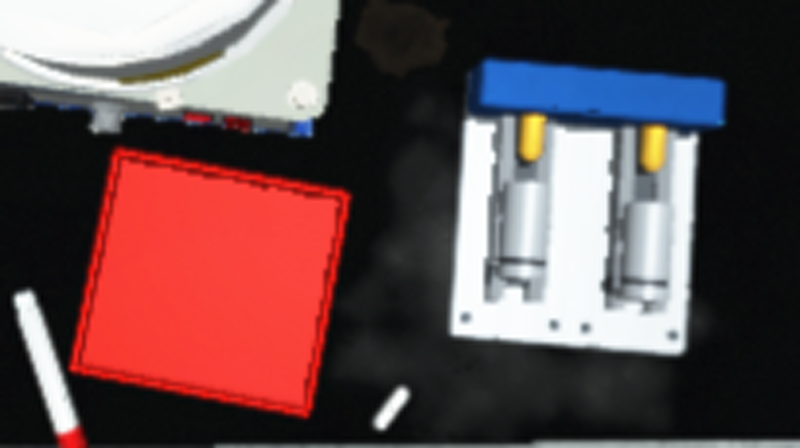

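The crop shows the gauge turned about -4°, with sleeve 1 at (523,225) and sleeve 2 at (645,245). The tray is centred at about (0.453, 0.400) with a yaw of about -7°. The column's front is at x≈0.34 and y<0, so I'll raise the arm, retract close to the base and then swing round.

Call:
send_rows(series=[[[0,0,-2],[-12,38,37],-1],[[0,0,-4],[-24,75,73],-1],[[0,0,-6],[-36,113,110],-1],[[0,0,-8],[-48,150,146],-1],[[0,0,-10],[-60,188,183],-1],[[0,0,-12],[-71,225,219],-1],[[0,0,-15],[-65,270,235],-1],[[0,0,-17],[-58,320,252],-1],[[0,0,-19],[-51,365,269],-1],[[0,0,-19],[-51,365,269],-1]])

```text
time_s: 2.15
eef_pos: [0.0998, -0.1884, 0.5025]
eef_rot: [0.004, 0.999, -0.033, -0.0]
wrist_force: [-0.9, -0.1, -0.5]
opening: 1.0
grasp_force: 0.0
```

Run:
```python
from h import *
o=telemetry.get_obs(); print({k:np.round(o[k],3) for k in ('time_s','q','dq','eef_pos','eef_rot')})
```

```text
{'time_s': np.float64(2.15), 'q': array([-1.669, -0.779,  1.8  ,  0.   ,  2.114, -0.032]), 'dq': array([-0.014,  0.071,  0.037, -0.002, -0.064, -0.018]), 'eef_pos': array([ 0.1  , -0.188,  0.503]), 'eef_rot': array([ 0.004,  0.999, -0.033, -0.   ])}
```

Run:
```python
from h import *
c=camera('side'); t=camera('top'); 
save({'pixels':np.hstack([c['pixels'][:,240:],t['pixels'][:,240:]])},'arm1')
for n,k in (('side',c),('top',t)): print(n,proj(k,[[.1,-.188,.503],[0,0,0],[0,0,.3]]).round().tolist())
```

```text
side [[488.0, 12.0], [467.0, 196.0], [503.0, 108.0]]
top [[724.0, 520.0], [416.0, 423.0], [490.0, 511.0]]
```

View pics/arm1.png

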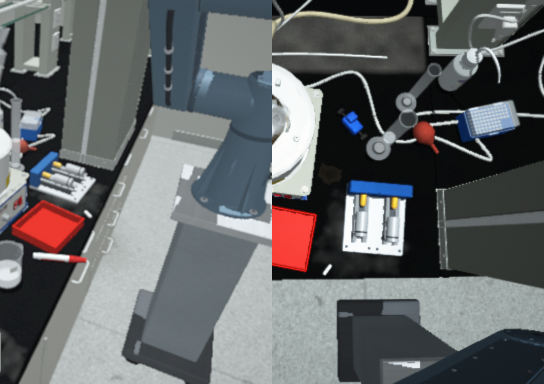

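The upper arm and forearm are offset to the left of the heading, so they sit in line with the tool. That keeps them clear of the column, so I'll swing round close in.

Call:
send_rows(series=[[[0,0,0],[33,23,0],-1],[[0,0,0],[61,50,0],-1],[[0,0,0],[84,82,0],-1],[[0,0,0],[100,117,0],-1],[[0,0,0],[110,155,0],-1],[[0,0,0],[113,194,0],-1],[[0,0,0],[109,232,0],-1],[[0,0,0],[97,270,0],-1],[[0,0,0],[80,304,0],-1],[[0,0,0],[80,344,0],-1]])

```text
time_s: 3.5
eef_pos: [0.1795, 0.1551, 0.4997]
eef_rot: [0.0, 0.999, -0.034, -0.0]
wrist_force: [2.0, -0.8, -0.4]
opening: 1.004
grasp_force: 0.0
```

Call:
send_rows(series=[[[0,0,0],[43,3,-20],-1],[[0,0,0],[87,6,-50],-1],[[0,0,0],[130,9,-90],-1],[[0,0,0],[175,12,-130],-1],[[0,0,0],[215,14,-165],-1],[[0,0,0],[250,15,-200],-1],[[0,0,0],[250,15,-200],-1],[[0,0,0],[250,15,-200],-1]])

```text
time_s: 4.5
eef_pos: [0.4293, 0.1689, 0.2993]
eef_rot: [0.0, 0.999, -0.033, -0.001]
wrist_force: [-0.2, -0.3, 0.8]
opening: 1.001
grasp_force: 0.0
```

Run:
```python
from h import *
c=camera('wrist'); save(c,'w1'); print(np.round(c['xyz'],3),c['orientation'])
for t in ['gauge','sleeve_1','home_1']:
    print(t,[(np.round(d['xyz'],4).tolist(),round(d['conf'],2)) for d in spotter.landmark_of(t,'wrist')][:4])
o=telemetry.get_obs(); print({k:np.round(o[k],3) for k in ('time_s','q','eef_pos')})
```

```text
[0.51  0.164 0.443] [-0.67427499  0.10937118 -0.11671102  0.72095056]
gauge [([0.4779, 0.1709, 0.0005], 0.72)]
sleeve_1 [([0.4703, 0.1345, 0.0396], 0.92), ([0.4849, 0.2065, 0.0438], 0.78)]
home_1 [([0.5279, 0.2071, 0.0377], 0.65), ([0.5253, 0.1309, 0.0384], 0.55)]
{'time_s': np.float64(4.7), 'q': array([ 0.117, -0.138,  1.79 , -0.   ,  1.487,  1.754]), 'eef_pos': array([0.43 , 0.169, 0.302])}
```

View pics/w1.png

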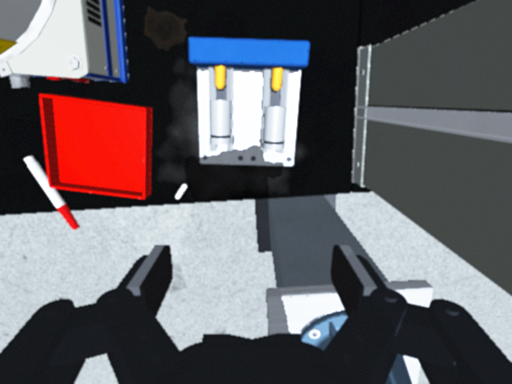

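The wrist view shows sleeve 1 at (221,120), sleeve 2 at (273,128), the pins at (221,77) and (277,79), and the column at the right (u>357). A closer crop follows.

Run:
```python
from h import *
c=camera('wrist'); im=c['pixels']
cv2.imwrite('pics/w1c.png',cv2.resize(im[55:175,190:310],None,fx=4.9,fy=4.9,interpolation=cv2.INTER_CUBIC)[:,:,::-1])
r,g,b=[im[:,:,i].astype(int) for i in range(3)]
m=((r>150)&(g>100)&(b<90)&(np.indices(r.shape)[1]>200)&(np.indices(r.shape)[1]<300)&(np.indices(r.shape)[0]<100)).astype(np.uint8)
n,l,s,ce=cv2.connectedComponentsWithStats(m)
for i in range(1,n):
    if s[i,4]>20: print(s[i],ce[i],unproj(c,[ce[i]],.045).round(4))
m=((b>120)&(r<80)&(np.indices(r.shape)[1]>180)&(np.indices(r.shape)[1]<320)&(np.indices(r.shape)[0]<75)).astype(np.uint8)
print(cv2.boundingRect(m), unproj(c,cv2.boxPoints(cv2.minAreaRect(cv2.findNonZero(m))),.064).round(4).tolist())
```

```text
[215  67  11  24 166] [220.88554217  77.81325301] [[0.5429 0.2029 0.045 ]]
[271  69  12  24 153] [276.08496732  79.95424837] [[0.5354 0.1293 0.045 ]]
(189, 38, 121, 31) [[0.5598, 0.2405, 0.064], [0.5891, 0.2353, 0.064], [0.5749, 0.0885, 0.064], [0.5451, 0.0896, 0.064]]
```

View pics/w1c.png

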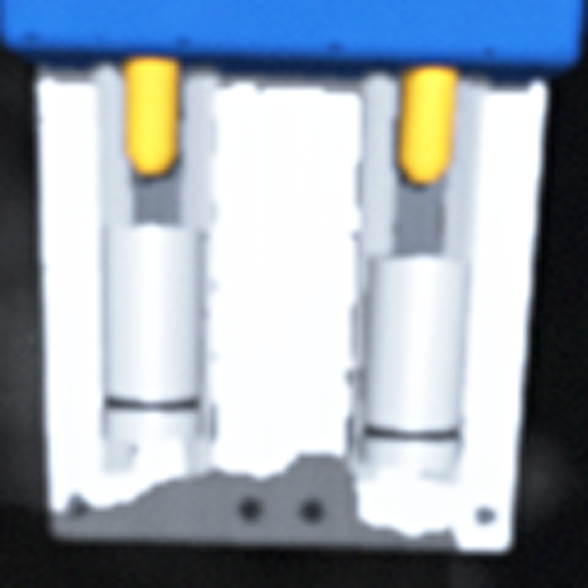

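Run:
```python
from h import *
c=camera('wrist')
f=lambda x,y:(190+x/4.9,55+y/4.9)
names=['s1front','s1band','s1back','s2front','s2band','s2back']
px=[f(152,228),f(152,403),f(152,443),f(417,258),f(412,434),f(412,475)]
P=unproj(c,px,.057)
for n,p in zip(names,P): print(n,p.round(4))
P=unproj(c,[f(152,228),f(417,258),f(153,170),f(424,180)],.042); print('axis z',P.round(4).tolist())
print('facebottom',unproj(c,[f(40,82),f(545,82)],.010).round(4).tolist(),'plate front',unproj(c,[f(50,540),f(510,550)],.01).round(4).tolist())
```

```text
s1front [0.5128 0.2045 0.057 ]
s1band [0.466  0.2092 0.057 ]
s1back [0.4548 0.2103 0.057 ]
s2front [0.5002 0.1329 0.057 ]
s2band [0.4525 0.1363 0.057 ]
s2back [0.4407 0.1367 0.057 ]
axis z [[0.5129, 0.206, 0.042], [0.4998, 0.1317, 0.042], [0.5282, 0.2042, 0.042], [0.5205, 0.129, 0.042]]
facebottom [[0.5561, 0.2383, 0.01], [0.5462, 0.0895, 0.01]] plate front [[0.4189, 0.2524, 0.01], [0.4056, 0.1024, 0.01]]
```

Call:
send_rows(series=[[[0,0,-1.5],[0,20,-50],1],[[0,0,-1.5],[0,42,-100],1],[[0,0,-1.5],[0,42,-150],1],[[0,0,-1.5],[0,42,-200],1],[[0,0,-1.5],[0,42,-235],1],[[0,0,-1.5],[0,42,-255],1],[[0,0,-1.5],[0,42,-262],1],[[0,0,-1.5],[0,42,-262],1]])

```text
time_s: 5.8
eef_pos: [0.4298, 0.2111, 0.0388]
eef_rot: [-0.0, 0.999, -0.046, 0.0]
wrist_force: [0.1, -0.2, 0.7]
opening: -0.001
grasp_force: 0.0
```

Call:
send_rows(series=[[[0,0,0],[4,0,0],1],[[0,0,0],[8,-1,0],1],[[0,0,0],[11,-1,0],1],[[0,0,0],[14,-1,0],1],[[0,0,0],[17,-2,0],1],[[0,0,0],[20,-2,0],1],[[0,0,0],[23,-2,0],1],[[0,0,0],[26,-2,0],1],[[0,0,0],[28,-2.5,0],1],[[0,0,0],[28,-2.5,0],1]])

```text
time_s: 7.05
eef_pos: [0.4579, 0.2086, 0.0384]
eef_rot: [-0.0, 0.999, -0.047, 0.0]
wrist_force: [-0.2, 0.2, -0.6]
opening: 0.0
grasp_force: 0.0
```

Call:
send_rows(series=[[[0,0,0],[2,0,0],1],[[0,0,0],[4,-0.5,0],1],[[0,0,0],[6,-0.5,0],1],[[0,0,0],[7,-0.5,0],1],[[0,0,0],[7,-0.5,0],1]])

```text
time_s: 7.68
eef_pos: [0.4648, 0.208, 0.0383]
eef_rot: [-0.0, 0.999, -0.046, 0.0]
wrist_force: [-0.2, 0.1, 0.1]
opening: -0.001
grasp_force: 0.0
```

Call:
send_rows(series=[[[0,0,0],[1.5,0,0],1],[[0,0,0],[3,-0.3,0],1],[[0,0,0],[4.5,-0.5,0],1],[[0,0,0],[6,-0.5,0],1],[[0,0,0],[6,-0.5,0],1]])

```text
time_s: 8.3
eef_pos: [0.4708, 0.2075, 0.0383]
eef_rot: [-0.0, 0.999, -0.047, 0.0]
wrist_force: [-0.6, -0.1, 0.0]
opening: -0.001
grasp_force: 0.0
```

Call:
send_rows(series=[[[0,0,0],[1.5,0,0],1],[[0,0,0],[3,-0.3,0],1],[[0,0,0],[4.5,-0.5,0],1],[[0,0,0],[6,-0.5,0],1],[[0,0,0],[6,-0.5,0],1]])

```text
time_s: 8.93
eef_pos: [0.4768, 0.207, 0.0383]
eef_rot: [-0.0, 0.999, -0.047, 0.0]
wrist_force: [-0.3, -0.5, 0.1]
opening: -0.001
grasp_force: 0.0
```

Call:
send_rows(series=[[[0,0,0],[1,0,0],1],[[0,0,0],[2,-0.2,0],1],[[0,0,0],[3,-0.3,0],1],[[0,0,0],[4,-0.4,0],1],[[0,0,0],[4,-0.4,0],1]])

```text
time_s: 9.55
eef_pos: [0.4789, 0.2068, 0.038]
eef_rot: [0.0, 0.999, -0.046, -0.002]
wrist_force: [-7.4, 1.2, 5.1]
opening: -0.001
grasp_force: 3.7
```

Run:
```python
from h import *
c=camera('wrist'); save(c,'w2c')
u,v=proj(c,[[.51,.205,.05]])[0]; print(u,v); x,y=int(u),int(v); print(telemetry.get_obs()['wrist_force'])
im=c['pixels'][max(0,y-75):y+75,max(0,x-70):x+130]
cv2.imwrite('pics/w2.png',cv2.resize(im,None,fx=3.9,fy=3.9,interpolation=cv2.INTER_CUBIC)[:,:,::-1])
```

```text
249.56911516819682 204.33561946905434
[-7.52873277  1.87031184  5.01573723]
```

View pics/w2.png

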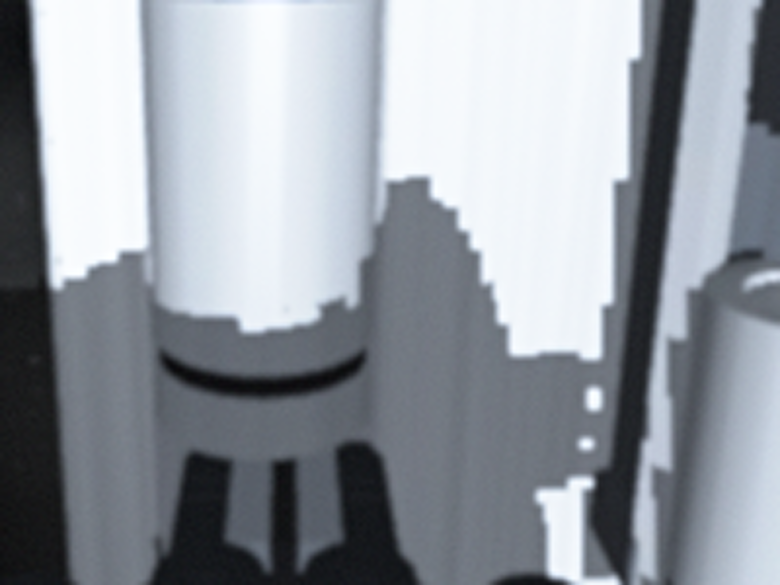

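The fingers sit against the closed end at (265,470) in the crop, and the band is visible. The arm stopped with about 7 N of resistance. I need to see the front end, which this crop cuts off.

Run:
```python
import cv2
im=cv2.imread('pics/w2c.png'); cv2.imwrite('pics/w2d.png',cv2.resize(im[20:160,170:360],None,fx=4,fy=4,interpolation=cv2.INTER_CUBIC))
```

```text
(no output)
```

View pics/w2d.png

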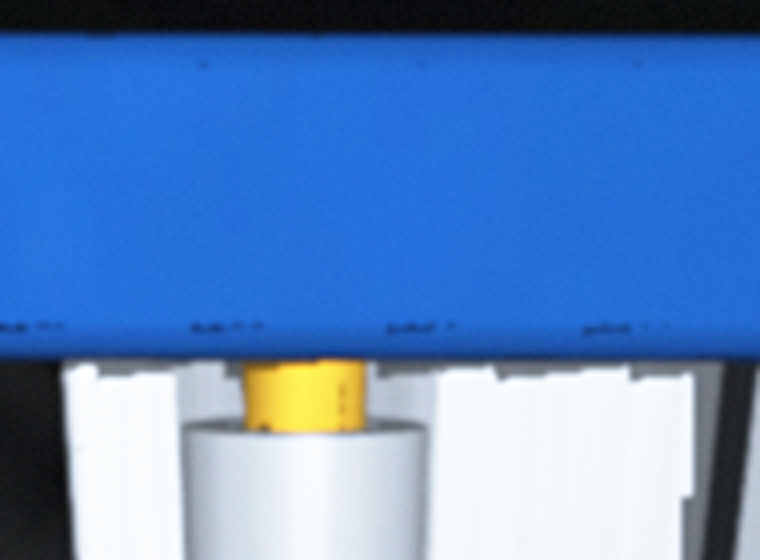

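The sleeve's front face is at crop (305,430) and the block edge at v=358, leaving about 8 mm of pin showing. I'll give it one slightly firmer push to confirm this is a hard stop.

Call:
send_rows(series=[[[0,0,0],[1,0,0],1],[[0,0,0],[2,-0.2,0],1],[[0,0,0],[2,-0.2,0],1]])

```text
time_s: 9.98
eef_pos: [0.4789, 0.2067, 0.0376]
eef_rot: [0.0, 0.999, -0.046, -0.004]
wrist_force: [-13.7, 2.5, 9.7]
opening: 0.001
grasp_force: 6.7
```

It's a hard stop: 13 N with no travel, so sleeve 1 is a reject. I'll back off, open, and grip it from above.

Call:
send_rows(series=[[[0,0,0],[-8,1,0],1],[[0,0,0],[-8,1,35],0],[[0,0,0],[-8,1,70],0],[[0,0,0],[20,-2,70],0],[[0,0,0],[30,-3,70],0],[[0,0,0],[30,-3,40],0],[[0,0,0],[30,-3,15],0],[[0,0,0],[30,-3,2],0],[[0,0,0],[30,-3,-2],0],[[0,0,0],[30,-3,-2],0]])

```text
time_s: 11.22
eef_pos: [0.5127, 0.2035, 0.0365]
eef_rot: [-0.0, 0.999, -0.046, 0.0]
wrist_force: [0.3, 0.6, -0.1]
opening: 0.496
grasp_force: 0.0
```

Call:
send_rows(series=[[[0,0,0],[0,0,0],1],[[0,0,0],[0,0,0],1],[[0,0,0],[0,0,0],1],[[0,0,0],[0,0,0],1],[[0,0,0],[0,0,0],1],[[0,0,0],[0,0,0],1]])

```text
time_s: 11.98
eef_pos: [0.5135, 0.2062, 0.0381]
eef_rot: [-0.002, 0.999, -0.047, 0.001]
wrist_force: [-0.7, 12.4, 2.2]
opening: 0.331
grasp_force: 62.2
```

The grip reads 28 mm, so the pads may be above the axis, and the grip is about 3 mm off in y. I'll re-grip lower and centred.

Call:
send_rows(series=[[[0,0,0],[0,3,0],0],[[0,0,0],[0,3.5,0],0],[[0,0,0],[0,3.5,0],0],[[0,0,0],[0,3.5,-4],0],[[0,0,0],[0,3.5,-4],1],[[0,0,0],[0,3.5,-4],1],[[0,0,0],[0,3.5,-4],1],[[0,0,0],[0,3.5,-4],1],[[0,0,0],[0,3.5,-4],1]])

```text
time_s: 13.1
eef_pos: [0.5122, 0.2066, 0.0324]
eef_rot: [0.0, 0.999, -0.046, -0.0]
wrist_force: [-2.8, -1.9, 5.3]
opening: 0.336
grasp_force: 57.4
```

Call:
send_rows(series=[[[0,0,0],[-4,0.4,0],1],[[0,0,0],[-9,0.8,0],1],[[0,0,0],[-14,1.3,0],1],[[0,0,0],[-20,1.8,0],1],[[0,0,0],[-26,2.4,0],1],[[0,0,0],[-32,2.9,0],1],[[0,0,0],[-36,3.3,0],1],[[0,0,0],[-36,3.3,10],1],[[0,0,0],[-36,3.3,30],1],[[0,0,0],[-36,3.3,30],1]])

```text
time_s: 14.35
eef_pos: [0.477, 0.2108, 0.0634]
eef_rot: [-0.0, 0.999, -0.046, 0.001]
wrist_force: [0.3, 0.3, -1.2]
opening: 0.333
grasp_force: 59.3
```

Run:
```python
from h import *
c=camera('wrist'); cv2.imwrite('pics/w3.png',cv2.resize(c['pixels'],None,fx=1.5,fy=1.5)[:,:,::-1])
for cam in ('wrist','top'):
  c=camera(cam)
  for t in ['sleeve_1','tray','beaker']:
    print(cam,t,[(np.round(d['xyz'],4).tolist(),round(d['conf'],2)) for d in spotter.landmark_of(t,cam)][:4])
```

```text
wrist sleeve_1 [([0.48, 0.2046, 0.0703], 0.79), ([0.4722, 0.1353, 0.0413], 0.68)]
wrist tray [([0.4558, 0.4027, -0.0001], 0.79), ([0.4686, 0.135, 0.0387], 0.54)]
wrist beaker []
top sleeve_1 []
top tray [([0.4555, 0.4017, 0.0003], 0.81)]
top beaker [([0.4701, 0.612, -0.0015], 0.73)]
```

View pics/w3.png

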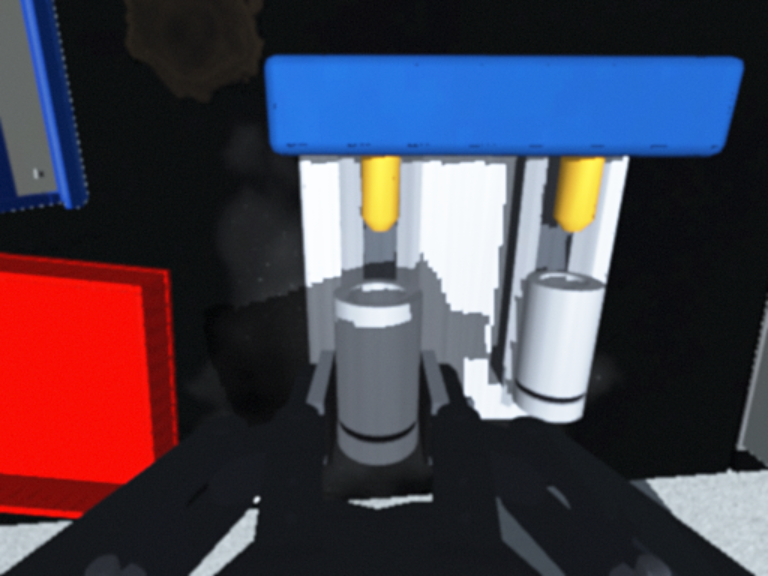

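Sleeve 1 is firmly held at (375,370) and clear of the pin. Sleeve 2 is still in its lane at (560,345). Now to the tray.

Call:
send_rows(series=[[[0,0,0],[0,10,30],1],[[0,0,0],[-12,50,40],1],[[0,0,0],[-24,95,40],1],[[0,0,0],[-36,140,40],1],[[0,0,0],[-47,180,40],1],[[0,0,0],[-47,190,20],1],[[0,0,0],[-47,190,-15],1],[[0,0,0],[-47,190,-40],1],[[0,0,0],[-47,190,-50],1],[[0,0,0],[-47,190,-50],1]])

```text
time_s: 16.05
eef_pos: [0.4292, 0.4, 0.0118]
eef_rot: [0.0, 0.999, -0.047, -0.001]
wrist_force: [0.5, 0.5, -0.4]
opening: 0.336
grasp_force: 59.4
```

Call:
send_rows(series=[[[0,0,0],[0,0,-1],1],[[0,0,0],[0,0,-2],1],[[0,0,0],[0,0,-2],1]])

```text
time_s: 16.42
eef_pos: [0.4299, 0.4004, 0.011]
eef_rot: [-0.0, 0.999, -0.046, 0.0]
wrist_force: [-0.5, -0.1, -1.1]
opening: 0.334
grasp_force: 59.4
```

Call:
send_rows(series=[[[0,0,0],[0,0,0],0.25],[[0,0,0],[0,0,0],0.1],[[0,0,0],[0,0,0],0],[[0,0,0],[0,0,0],0],[[0,0,0],[0,0,20],0],[[0,0,0],[0,0,55],0],[[0,0,0],[0,0,100],0],[[0,0,0],[0,0,110],0],[[0,0,0],[0,0,110],0]])

```text
time_s: 17.55
eef_pos: [0.4301, 0.4007, 0.1219]
eef_rot: [-0.001, 0.999, -0.046, 0.001]
wrist_force: [0.3, -0.5, 0.3]
opening: 0.496
grasp_force: 0.0
```

Run:
```python
from h import *
c=camera('wrist'); save(c,'w4')
for t in ['sleeve_1','tray','gauge','home_1']:
    print(t,[(np.round(d['xyz'],4).tolist(),round(d['conf'],2)) for d in spotter.landmark_of(t,'wrist')][:4])
o=telemetry.get_obs(); print(o['eef_pos'])
# sleeve 2 refine, from earlier w3-era geometry: gauge yaw
```

```text
sleeve_1 [([0.4363, 0.3945, 0.0158], 0.68)]
tray [([0.4561, 0.4021, 0.0009], 0.83)]
gauge [([0.4795, 0.1728, 0.0014], 0.66)]
home_1 [([0.5296, 0.2086, 0.0394], 0.81)]
[0.42860205 0.39965075 0.11873648]
```

Sleeve 1 lies in the tray at (0.436, 0.395). Now I'll go behind sleeve 2.

Call:
send_rows(series=[[[0,0,0],[-3,-45,5],1],[[0,0,0],[-6,-95,5],1],[[0,0,0],[-9,-150,5],1],[[0,0,0],[-11,-205,5],1],[[0,0,0],[-13,-245,0],1],[[0,0,0],[-13,-261,-10],1],[[0,0,0],[-13,-261,-40],1],[[0,0,0],[-13,-261,-70],1],[[0,0,0],[-13,-261,-82],1],[[0,0,0],[-13,-261,-82],1]])

```text
time_s: 19.05
eef_pos: [0.4157, 0.1396, 0.0374]
eef_rot: [0.0, 0.999, -0.046, -0.001]
wrist_force: [0.0, 0.2, 0.3]
opening: -0.003
grasp_force: 0.0
```

Call:
send_rows(series=[[[0,0,0],[4,-0.4,0],1],[[0,0,0],[8,-0.8,0],1],[[0,0,0],[11,-1,0],1],[[0,0,0],[14,-1.3,0],1],[[0,0,0],[17,-1.6,0],1],[[0,0,0],[20,-1.8,0],1],[[0,0,0],[23,-2.1,0],1],[[0,0,0],[26,-2.4,0],1],[[0,0,0],[28,-2.6,0],1],[[0,0,0],[28,-2.6,0],1]])

```text
time_s: 20.3
eef_pos: [0.445, 0.1366, 0.0384]
eef_rot: [-0.0, 0.999, -0.047, 0.0]
wrist_force: [0.4, -0.1, 0.7]
opening: 0.0
grasp_force: 0.0
```

Call:
send_rows(series=[[[0,0,0],[2,-0.2,0],1],[[0,0,0],[4,-0.4,0],1],[[0,0,0],[6,-0.5,0],1],[[0,0,0],[6,-0.5,0],1]])

```text
time_s: 20.8
eef_pos: [0.4512, 0.1361, 0.0384]
eef_rot: [-0.0, 0.999, -0.047, 0.001]
wrist_force: [-0.5, -0.1, -0.4]
opening: 0.0
grasp_force: 0.0
```

Call:
send_rows(series=[[[0,0,0],[1.5,-0.1,0],1],[[0,0,0],[3,-0.3,0],1],[[0,0,0],[4.5,-0.4,0],1],[[0,0,0],[6,-0.5,0],1],[[0,0,0],[6,-0.5,0],1]])

```text
time_s: 21.42
eef_pos: [0.4571, 0.1356, 0.0384]
eef_rot: [-0.0, 0.999, -0.047, 0.001]
wrist_force: [-0.1, 0.7, -0.1]
opening: -0.0
grasp_force: 0.0
```

Call:
send_rows(series=[[[0,0,0],[1.5,-0.1,0],1],[[0,0,0],[3,-0.3,0],1],[[0,0,0],[4.5,-0.4,0],1],[[0,0,0],[6,-0.5,0],1],[[0,0,0],[6,-0.5,0],1]])

```text
time_s: 22.05
eef_pos: [0.4631, 0.1351, 0.0384]
eef_rot: [-0.0, 0.999, -0.047, 0.001]
wrist_force: [0.3, 0.1, 0.1]
opening: 0.001
grasp_force: 0.0
```

Call:
send_rows(series=[[[0,0,0],[1.5,-0.1,0],1],[[0,0,0],[3,-0.3,0],1],[[0,0,0],[4.5,-0.4,0],1],[[0,0,0],[6,-0.5,0],1],[[0,0,0],[6,-0.5,0],1]])

```text
time_s: 22.68
eef_pos: [0.4691, 0.1346, 0.0384]
eef_rot: [-0.0, 0.999, -0.047, 0.0]
wrist_force: [0.5, 0.5, -0.8]
opening: 0.006
grasp_force: 0.0
```

Call:
send_rows(series=[[[0,0,0],[1,-0.1,0],1],[[0,0,0],[2,-0.2,0],1],[[0,0,0],[3,-0.3,0],1],[[0,0,0],[4,-0.4,0],1],[[0,0,0],[4,-0.4,0],1]])

```text
time_s: 23.3
eef_pos: [0.4731, 0.1342, 0.0384]
eef_rot: [-0.0, 0.999, -0.047, 0.001]
wrist_force: [0.1, -0.2, -0.2]
opening: 0.004
grasp_force: 0.0
```

Call:
send_rows(series=[[[0,0,0],[1,-0.1,0],1],[[0,0,0],[2,-0.2,0],1],[[0,0,0],[3,-0.3,0],1],[[0,0,0],[4,-0.4,0],1],[[0,0,0],[4,-0.4,0],1]])

```text
time_s: 23.92
eef_pos: [0.4771, 0.1338, 0.0384]
eef_rot: [-0.0, 0.999, -0.047, 0.001]
wrist_force: [-0.8, -0.1, -0.3]
opening: -0.003
grasp_force: 0.0
```

Call:
send_rows(series=[[[0,0,0],[1,-0.1,0],1],[[0,0,0],[2,-0.2,0],1],[[0,0,0],[3,-0.3,0],1],[[0,0,0],[4,-0.4,0],1],[[0,0,0],[4,-0.4,0],1]])

```text
time_s: 24.55
eef_pos: [0.4798, 0.1335, 0.0381]
eef_rot: [0.0, 0.999, -0.046, -0.001]
wrist_force: [-5.9, 0.8, 4.3]
opening: 0.002
grasp_force: 2.7
```

Call:
send_rows(series=[[[0,0,0],[1,-0.1,0],1],[[0,0,0],[2,-0.2,0],1],[[0,0,0],[2,-0.2,0],1]])

```text
time_s: 24.92
eef_pos: [0.4798, 0.1335, 0.0377]
eef_rot: [0.0, 0.999, -0.046, -0.003]
wrist_force: [-11.0, 0.2, 8.2]
opening: -0.001
grasp_force: 5.8
```

Call:
send_rows(series=[[[0,0,0],[-8,0.7,0],1],[[0,0,0],[-10,1,30],1],[[0,0,0],[-10,1,80],1],[[0,0,0],[-25,10,130],1],[[0,0,0],[-25,10,150],1],[[0,0,0],[-25,10,150],1]])

```text
time_s: 25.68
eef_pos: [0.4594, 0.1434, 0.1904]
eef_rot: [-0.0, 0.999, -0.046, 0.003]
wrist_force: [0.0, -0.2, -0.6]
opening: 0.002
grasp_force: 0.0
```

Run:
```python
from h import *
c=camera('wrist')
cv2.imwrite('pics/w5.png',cv2.resize(c['pixels'][:,60:],None,fx=1.5,fy=1.5)[:,:,::-1])
for t in ['sleeve_1','home_1']: print(t,[(np.round(d['xyz'],4).tolist(),round(d['conf'],2)) for d in spotter.landmark_of(t,'wrist')][:4])
c=camera('side')
for t in ['sleeve_1','cylinder_100','beaker']: print(t,[(np.round(d['xyz'],4).tolist(),round(d['conf'],2)) for d in spotter.landmark_of(t,'side')][:4])
```

```text
sleeve_1 [([0.5176, 0.1303, 0.0385], 0.79), ([0.4349, 0.3967, 0.0148], 0.69)]
home_1 [([0.5243, 0.2077, 0.0375], 0.82)]
sleeve_1 [([0.4358, 0.4005, 0.0197], 0.82)]
cylinder_100 [([0.6739, 0.1522, 0.0021], 0.89)]
beaker [([0.4749, 0.6134, -0.0034], 0.65)]
```

View pics/w5.png

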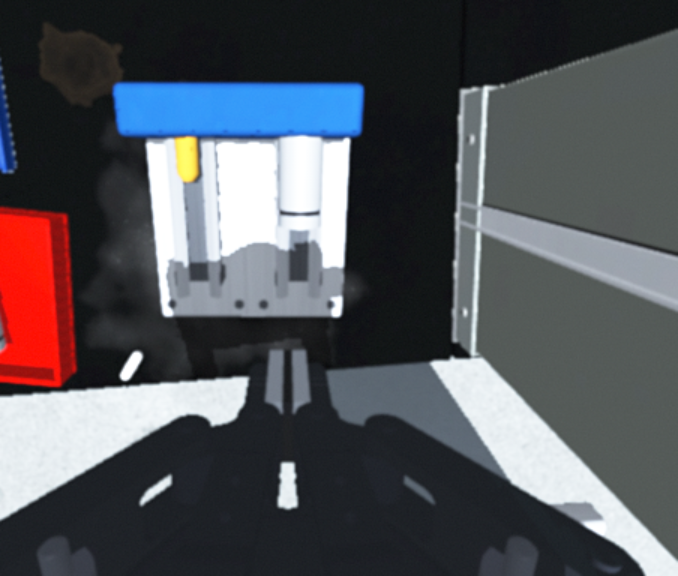

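Sleeve 2's face meets the block at (300,136) with no brass showing, so it's fully home. Sleeve 1 is in the tray at the left edge, the bystanders haven't moved, and the arm is clear.

```bash
python3 -c "
from bench import ctrl; print(ctrl.hand_in())"
```

```text
the job is handed in; nothing more can be done
None
```

I've handed the job in: the left sleeve stopped about 8 mm short and now lies in the red reject tray, the right sleeve is fully home on its pin, and the measuring cylinder and beaker were not disturbed.

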